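# Level the balance against a bronze pulley

### The job

The bronze motor pulley on one pan of the balance should weigh 300 g. Check it: set the 200 g weight (blue cap) and the 100 g weight (green cap) gently and upright side by side on the empty pan, so that the beam comes to rest level.

Things in the scene. Friction and masses are not known exactly. Their poses are not given: they have to be found in the camera images.
- weight_200: The 200 g weight: upright brass cylinder 34 mm in diameter, 26 mm high, with a blue cap 24 mm wide on top; 41 mm high in all. Origin at the centre of its underside, z up. It stands on the bench (z = 0) among other weights 80 mm or more apart (centres); not needed are a big one with a red cap (500 g, 46 mm wide, 50 mm high) and the smallest with a white cap (50 g, 21 mm wide).
- weight_100: The 100 g weight: upright brass cylinder 27 mm in diameter, 21 mm high, with a green cap 19 mm wide on top; 36 mm high in all. Origin at the centre of its underside, z up along its axis. It starts standing on the bench (z = 0) among the other weights.
- load_pan: The balance's empty pan: flat round steel plate 130 mm in diameter. Origin on its axis at its pivot, 32 mm below the top face. A linkage keeps the pans level; a load counts the same anywhere on them. Its y axis points to the other pan, 240 mm away, with the pulley (54 mm wide, 22 high). Top face 126 mm above the bench at first and under the 200 g weight alone, 114 mm when level; yields if pushed.
- beam (a joint): Angle of the balance beam in rad: 0 level, positive with the pulley's side down; stops at +0.1 and -0.1. It starts at the +0.1 stop. Half the beam is 120 mm, so 0.1 rad is 12 mm at a pan. About 30 g of imbalance takes it to a stop; with equal loads it settles level in about a second.
Mind the look-alikes: they are no part of the job. What is shaped like the weight_100 but black is not meant. Leave any turquoise look-alike of the weight_200 alone.

How it is judged:
At the end, for the whole second after the job is handed in: Both the 200 g and the 100 g weight stand upright (within 10 degrees) and at rest with their undersides on the face of the initially empty pan, centres within 60 mm of its axis, and the beam is at rest within 0.03 rad of level, balanced against the pulley on the other pan (horizontal distance between each of weight_200, weight_100 and load_pan below 0.06 m and z of weight_200 in the frame of load_pan between 0.026 and 0.04 m and angle between each of weight_200, weight_100's own z axis and vertical below 0.17 rad and linear speed of each of weight_200, weight_100 below 0.02 m/s and z of weight_100 in the frame of load_pan between 0.026 and 0.04 m and value of joint beam between -0.03 and 0.03 rad and velocity of joint beam between -0.05 and 0.05 rad/s); the robot touches nothing.
It fails at once if the 200 g weight is dropped or rammed onto the pan (more than 20 N between them) (contact force between weight_200 and load_pan above 20 N).
It fails at once if the 100 g weight is dropped or rammed onto the pan (more than 20 N between them) (contact force between weight_100 and load_pan above 20 N).
It also fails if it takes over 64 s, if anything falls off the work surface, if the arm or the gripper's body presses on something with over 40 N, if the wrist force passes 120 N, or if a joint passes its speed limit or range.

### The arm

A 6-joint arm with a two-finger parallel gripper is mounted at the origin on the work surface. World frame = base frame: x ahead of the robot, y to its left, z up, the work surface at z = 0. Lengths are in m, angles in rad, forces in N, time in s.
With the tool pointing down it reaches from about 0.35 to 0.975 m from the base axis. Payload 4.9 kg.
Tool frame: the origin (TCP) lies on the centre line of the jaws, within the pads' length; the fingertips stand 14 mm ahead of it and the grasp point (between the pads) lies 5 mm behind it; z points along the fingers, y is the line along which they close (so a half turn about z gives the same grasp; the last joint's range is limited). The gripper opens to 85 mm and grips with 20 to 120 N. Pads are 22 mm wide; open, the fingers measure 114 mm over their backs; the gripper's body (76 mm by 85 mm) begins 54 mm behind the grasp point. The pads swing forward as they close: fully open they stand 13 mm farther back than shut.
Start: joints at [-1.244, 0.053, 1.613, -0, 1.476, -0.119], TCP at [0.269, -0.564, 0.245] pointing down, gripper open.
Joint ranges: [-3.01, 3.01], [-1.01, 2.22], [0.06, 2.58], [-1.02, 4.17], [0.09, 2.62], [-3.14, 3.14]. Speed limits (rad/s): [2.57, 2.57, 3.14, 3.14, 3.14, 3.14].

### API

Orientations are given as a unit quaternion [w, x, y, z].
In Python, from plant import * gives the robot as it stands.
- The arm moves only by the tool send_rows, never from a script. Its argument "steps" is a list of rows, each an object with "translation": the shift along the tool's x, y, z in cm, a list of three; "delta_rot": the turn, a rotation vector about the tool's x, y, z in rad, a list of three; "jaw": the finger opening in cm, from 0 to 8.54. In form: [{"translation": [dx, dy, dz], "delta_rot": [rx, ry, rz], "jaw": jaw}, ...]. A call has exactly 8 rows; each row is the pose to reach, as a shift and turn from the pose commanded when the call began, along the tool's axes at that moment; what a row does not reach only later rows make up. A row lasts 1/10 s, in which the tool goes at most 50 mm and 8.59 degrees, less where a joint would pass 70% of its speed; a pose out of reach is approached as far as the arm can. A call with a gripper value outside its range is refused whole. The fingers move at their own pace and stop on an object; the grip force is fixed at half the most. Time passes only in rows, so rows that repeat a pose let the fingers close, or fill a call up. It gives the time, the measured TCP pose, the force, the opening and the grip force at its end, in the units of the state.
- state(): the state, without advancing time (a new reading comes with each control period).
- grab_frame(name): name is "scene" or "top"; returns a dict with "pixels" (384x512x3 uint8, blue, green, red), "range_z" (384x512 float32, m along the optical axis (not along the pixel's ray), 0 where there is no reading), "fx", "fy", "cx", "cy" (pixels), "dist" ([k1, k2, p1, p2, k3] as OpenCV has them; the pictures are not rectified), "rvec" (rotation vector, rad) and "tvec" (3), from world to camera coordinates, as OpenCV has them. Camera axes: x right, y down, z forward; pixel columns grow to the right and rows downward; lengths in m; the calibration is good to about 2 mm. A picture is of the moment at which its call begins.
- job_done(): hands the job in; it is judged then, once.
The state is a dict: "time": time; "joint_pos": joint angles; "joint_vel": joint speeds; "joint_efforts": joint torques, N m; "tool_pos": TCP position; "tool_rot": TCP orientation; "contact_force": force on the tool from outside, world axes, zero at the start; "ft_torque": the same for the moment, N m; "gripper_width": opening from 0.0 (shut) to 1.0 (fully open); "grasp_force": force on a finger pad.
Only numpy, scipy, OpenCV 4.12 (cv2) and the standard library are available. Lean on these libraries where they do the work, as an engineer would, in place of code of your own. Each camera call takes 0.05 s, during which the arm holds its last target. There are 200 camera calls.

## Working session

There is one attempt and no reset: what is moved stays moved. The work goes in short steps, Python scripts to look and compute and a tool call to move; the robot and the scene stay as the last step left them, time stands still between calls to the robot, and variables do not carry over. Pictures are saved under pics/ and viewed, at most 10 in all, crops included, and the job is handed in when it is done.

Besides the shell and the picture viewer there is one more tool, called after "Emit:" as a command line: name --argument value ..., lists and objects as JSON in quotes. send_rows: Moves the arm, as the interface text tells. Its arguments: {"type":"object","properties":{"steps":{"type":"array","items":{"type":"object","properties":{"translation":{"type":"array","items":{"type":"number"}},"delta_rot":{"type":"array","items":{"type":"number"}},"jaw":{"type":"number"}}}}},"required":["steps"]}

```bash
mkdir -p pics
cat > h.py <<'E'
from plant import *
import numpy as np, cv2
def cam(f):
    K=np.array([[f["fx"],0,f["cx"]],[0,f["fy"],f["cy"]],[0,0,1.]])
    R=cv2.Rodrigues(np.array(f["rvec"],float))[0]; return K,np.array(f["dist"],float),R,np.array(f["tvec"],float).ravel()
def ray(f,uv,z):
    K,D,R,t=cam(f); n=cv2.undistortPoints(np.array(uv,float).reshape(-1,1,2),K,D).reshape(-1,2)
    d=np.c_[n,np.ones(len(n))]@R; c=-R.T@t
    return c+d*((z-c[2])/d[:,2])[:,None]
def cloud(f):
    K,D,R,t=cam(f); h,w=f["range_z"].shape; v,u=np.mgrid[:h,:w]
    n=cv2.undistortPoints(np.c_[u.ravel(),v.ravel()].astype(float).reshape(-1,1,2),K,D).reshape(-1,2)
    p=np.c_[n,np.ones(len(n))]*f["range_z"].reshape(-1,1)
    return ((p-t)@R).reshape(h,w,3)
E
python3 - <<'E'
from h import *
for n in("top","scene"):
    f=grab_frame(n); cv2.imwrite(f"pics/{n}0.png",f["pixels"]); np.savez(f"{n}0.npz",**f)
s=state();print(s)
E
```

```text
{'time': 0.1, 'joint_pos': array([-1.24400662e+00,  5.33060922e-02,  1.61413221e+00, -2.74548461e-06,
        1.47602004e+00, -1.19002265e-01]), 'joint_vel': array([ 0.00063901, -0.00181541, -0.00369127,  0.00056148, -0.00052399,
       -0.00044689]), 'joint_efforts': array([ 1.25923165e-03, -3.94901991e+01, -3.71362889e+01, -4.71004842e-05,
        3.94559975e-03,  1.15732757e-06]), 'tool_pos': array([ 0.26930909, -0.56341106,  0.24419111]), 'tool_rot': array([-9.27670705e-04,  9.75260914e-01,  2.21054923e-01, -9.81013044e-05]), 'contact_force': array([-0.2911369 , -0.3058072 , -0.38806681]), 'ft_torque': array([-0.00256744, -0.03188275,  0.04764109]), 'grasp_force': 0.0, 'gripper_width': 0.9996759344769669}
```

View pics/top0.png

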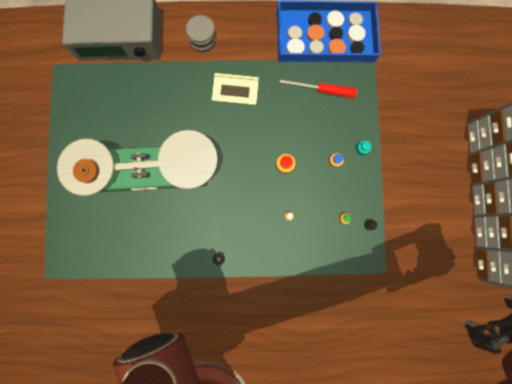

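View pics/scene0.png

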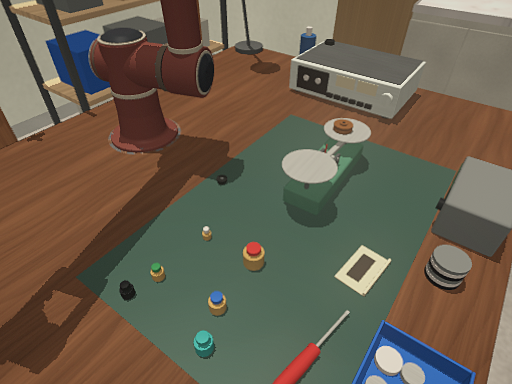

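The top view shows the blue-capped weight at (337,160) with the turquoise one at (365,147). Green is at (346,218) with the black one at (371,225), and red is at (286,163). The empty pan is at (188,159) and the pulley at (85,170).

```bash
cat >> h.py <<'E'
def cent(f,lo,hi,near,r=14):
    hsv=cv2.cvtColor(f["pixels"],cv2.COLOR_BGR2HSV); m=cv2.inRange(hsv,lo,hi)
    k=np.zeros_like(m); cv2.circle(k,near,r,255,-1); m&=k
    M=cv2.moments(m,True); return (M["m10"]/M["m00"],M["m01"]/M["m00"]),M["m00"]
E
python3 - <<'E'
from h import *
T=dict(np.load("top0.npz"));S=dict(np.load("scene0.npz"))
bl=((105,100,50),(125,255,255)); gr=((45,100,50),(80,255,255))
for nm,c,z,a,b in(("200",bl,.041,(337,160),(217,297)),("100",gr,.036,(346,218),(157,267))):
    for f,p in((T,a),(S,b)):
        uv,n=cent(f,*c,p,9); print(nm,uv,n,ray(f,uv,z))
hsv=cv2.cvtColor(T["pixels"],cv2.COLOR_BGR2HSV)
for p in((188,159),(85,168)):
    m=cv2.inRange(hsv,(0,0,110),(40,90,255));k=np.zeros_like(m);cv2.circle(k,p,36,255,-1);m&=k
    m=cv2.morphologyEx(m,cv2.MORPH_OPEN,np.ones((13,13)))
    c=max(cv2.findContours(m,0,2)[0],key=cv2.contourArea); e=cv2.fitEllipse(c);print(e,ray(T,e[0],.126 if p[0]>100 else .102))
C=cloud(T)
for u,v in((188,159),(337,160),(346,218),(286,163),(289,216),(140,160),(365,147),(371,225),(218,258),(230,85)):print(u,v,C[v,u])
print(C[160:164,100:220:6,2].max(0).round(3))
E
```

```text
200 (337.82456140350877, 158.2982456140351) 57.0 [[ 0.60559297 -0.33747512  0.041     ]]
200 (216.0708661417323, 296.92913385826773) 127.0 [[ 0.61017166 -0.3395447   0.041     ]]
100 (347.7073170731707, 217.6829268292683) 41.0 [[ 0.45935753 -0.35746224  0.036     ]]
100 (155.58333333333334, 267.0138888888889) 72.0 [[ 0.46436267 -0.35834195  0.036     ]]
((187.618408203125, 158.8237762451172), (58.544349670410156, 59.090423583984375), 57.09541320800781) [[0.5933095  0.01845538 0.126     ]]
((84.07987213134766, 160.8851318359375), (44.89168930053711, 55.95964813232422), 77.13404846191406) [[0.59692655 0.25931216 0.102     ]]
188 159 [0.59287071 0.01758762 0.12617728]
337 160 [ 0.60147571 -0.33540175  0.04038113]
346 218 [ 0.45862687 -0.3524322   0.03870425]
286 163 [ 0.59356228 -0.20759884  0.05157585]
289 216 [ 0.46614877 -0.21383122  0.03276224]
140 160 [0.59988655 0.13525323 0.08462323]
365 147 [ 0.63262706 -0.40595097  0.04456091]
371 225 [ 0.44036363 -0.41373072  0.03895578]
218 258 [ 0.36670191 -0.03916778  0.01599264]
230 85 [ 0.80777685 -0.07321182  0.00762436]
[0.104 0.105 0.103 0.084 0.086 0.086 0.089 0.091 0.93  0.092 0.127 0.128
 0.129 0.129 0.13  0.127 0.128 0.128 0.128 0.128]
```

Emit:
send_rows --steps '[{"translation":[4,-0.6,0.5],"delta_rot":[0,0,-0.14],"jaw":8.5},{"translation":[8.5,-1.2,1],"delta_rot":[0,0,-0.28],"jaw":8.5},{"translation":[13,-2,2],"delta_rot":[0,0,-0.42],"jaw":7},{"translation":[17.5,-2.6,3],"delta_rot":[0,0,-0.56],"jaw":7},{"translation":[22,-3.3,4],"delta_rot":[0,0,-0.7],"jaw":7},{"translation":[26.5,-4,5],"delta_rot":[0,0,-0.84],"jaw":7},{"translation":[31,-4.6,6],"delta_rot":[0,0,-0.98],"jaw":7},{"translation":[35,-5.2,7],"delta_rot":[0,0,-1.12],"jaw":7}]'

```text
time: 0.9
tool_pos: [0.5642, -0.3643, 0.1743]
tool_rot: [-0.0, 0.707, 0.708, 0.0]
contact_force: [0.2, -1.3, 0.8]
gripper_width: 0.816
grasp_force: 0.0
```

Emit:
send_rows --steps '[{"translation":[1,1.2,0.5],"delta_rot":[0,0,0],"jaw":7},{"translation":[2,2.5,2],"delta_rot":[0,0,0],"jaw":7},{"translation":[2.9,4.2,4],"delta_rot":[0,0,0],"jaw":7},{"translation":[2.9,4.2,6],"delta_rot":[0,0,0],"jaw":7},{"translation":[2.9,4.2,8],"delta_rot":[0,0,0],"jaw":7},{"translation":[2.9,4.2,10],"delta_rot":[0,0,0],"jaw":7},{"translation":[2.9,4.2,10.5],"delta_rot":[0,0,0],"jaw":7},{"translation":[2.9,4.2,10.5],"delta_rot":[0,0,0],"jaw":7}]'

```text
time: 1.7
tool_pos: [0.6037, -0.3373, 0.0686]
tool_rot: [-0.001, 0.709, 0.705, -0.0]
contact_force: [-1.0, -0.4, 1.5]
gripper_width: 0.822
grasp_force: 0.0
```

Run:
```python
from h import *
f=grab_frame("scene"); cv2.imwrite("pics/s1.png",cv2.resize(f["pixels"][200:350,110:330],None,fx=3,fy=3)); print(state()["tool_pos"])
```

```text
[ 0.60456142 -0.33770134  0.07013649]
```

View pics/s1.png

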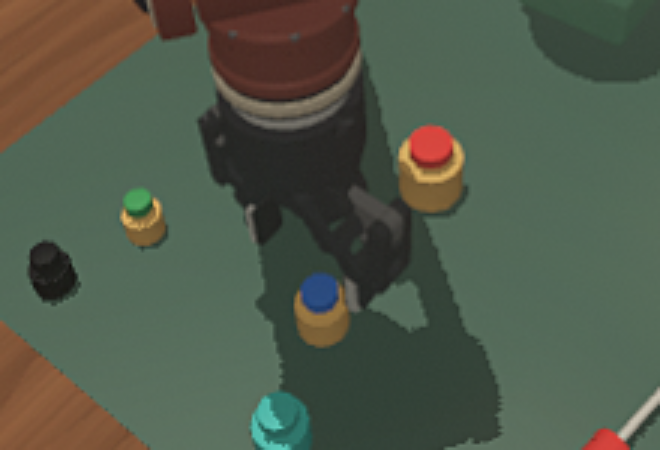

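The gripper straddles the blue-capped weight (crop 320,300) and is clear of red and turquoise. I'm descending and closing.

Emit:
send_rows --steps '[{"translation":[0,0,1.5],"delta_rot":[0,0,0],"jaw":7},{"translation":[0,0,3],"delta_rot":[0,0,0],"jaw":7},{"translation":[0,0,4.3],"delta_rot":[0,0,0],"jaw":7},{"translation":[0,0,5.1],"delta_rot":[0,0,0],"jaw":7},{"translation":[0,0,5.1],"delta_rot":[0,0,0],"jaw":7},{"translation":[0,0,5.1],"delta_rot":[0,0,0],"jaw":3},{"translation":[0,0,5.1],"delta_rot":[0,0,0],"jaw":2.5},{"translation":[0,0,5.1],"delta_rot":[0,0,0],"jaw":2.5}]'

```text
time: 2.55
tool_pos: [0.606, -0.3378, 0.0209]
tool_rot: [0.001, 0.709, 0.705, 0.0]
contact_force: [-0.4, 0.2, -0.8]
gripper_width: 0.36
grasp_force: 59.4
```

Emit:
send_rows --steps '[{"translation":[0,0,0],"delta_rot":[0,0,0],"jaw":2.5},{"translation":[0,0,0],"delta_rot":[0,0,0],"jaw":2.5},{"translation":[0,0,0],"delta_rot":[0,0,0],"jaw":2.5},{"translation":[0,0,0],"delta_rot":[0,0,0],"jaw":2.5},{"translation":[0,0,0],"delta_rot":[0,0,0],"jaw":2.5},{"translation":[0,0,0],"delta_rot":[0,0,0],"jaw":2.5},{"translation":[0,0,0],"delta_rot":[0,0,0],"jaw":2.5},{"translation":[0,0,0],"delta_rot":[0,0,0],"jaw":2.5}]'

```text
time: 3.35
tool_pos: [0.6059, -0.3379, 0.0208]
tool_rot: [0.001, 0.709, 0.705, 0.0]
contact_force: [0.3, -0.6, 5.7]
gripper_width: 0.364
grasp_force: 60.1
```

Emit:
send_rows --steps '[{"translation":[0,0,-2],"delta_rot":[0,0,0],"jaw":2.5},{"translation":[0,0,-5],"delta_rot":[0,0,0],"jaw":2.5},{"translation":[0,0,-9],"delta_rot":[0,0,0],"jaw":2.5},{"translation":[2,0,-13],"delta_rot":[0,0,0],"jaw":2.5},{"translation":[5,0,-16],"delta_rot":[0,0,0],"jaw":2.5},{"translation":[8.5,-0.4,-17],"delta_rot":[0,0,0],"jaw":2.5},{"translation":[12,-0.8,-17],"delta_rot":[0,0,0],"jaw":2.5},{"translation":[15,-1.2,-17],"delta_rot":[0,0,0],"jaw":2.5}]'

```text
time: 4.15
tool_pos: [0.5929, -0.1854, 0.1886]
tool_rot: [-0.001, 0.709, 0.705, -0.0]
contact_force: [0.2, -0.2, -2.2]
gripper_width: 0.362
grasp_force: 59.7
```

Emit:
send_rows --steps '[{"translation":[3.5,0,0],"delta_rot":[0,0,0],"jaw":2.5},{"translation":[7,0,0],"delta_rot":[0,0,0],"jaw":2.5},{"translation":[11,0,0],"delta_rot":[0,0,0],"jaw":2.5},{"translation":[15,0,0],"delta_rot":[0,0,0],"jaw":2.5},{"translation":[19,0,0],"delta_rot":[0,0,0],"jaw":2.5},{"translation":[22,0,0],"delta_rot":[0,0,0],"jaw":2.5},{"translation":[23.4,0,0],"delta_rot":[0,0,0],"jaw":2.5},{"translation":[23.4,0,0],"delta_rot":[0,0,0],"jaw":2.5}]'

```text
time: 4.95
tool_pos: [0.5941, 0.0481, 0.1882]
tool_rot: [-0.001, 0.708, 0.706, -0.001]
contact_force: [0.2, -0.3, -0.7]
gripper_width: 0.358
grasp_force: 59.7
```

Run:
```python
from h import *
f=grab_frame("scene"); cv2.imwrite("pics/s2.png",cv2.resize(f["pixels"][60:220,220:420],None,fx=3,fy=3)); s=state();print(s["tool_pos"],s["tool_rot"],s["gripper_width"],s["contact_force"])
```

```text
[0.59440452 0.04678858 0.18840158] [-2.71173556e-04  7.08457693e-01  7.05752734e-01 -8.37365660e-04] 0.3643812521627361 [-0.29419348  0.08050442 -1.09279445]
```

View pics/s2.png

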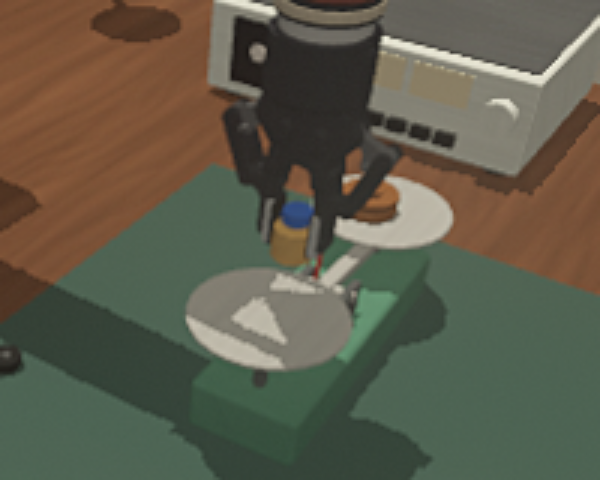

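The weight is held upright over the pan at (290,235) in the crop. I'm lowering it slowly.

Emit:
send_rows --steps '[{"translation":[0,0,0.8],"delta_rot":[0,0,0],"jaw":2.5},{"translation":[0,0,1.8],"delta_rot":[0,0,0],"jaw":2.5},{"translation":[0,0,2.6],"delta_rot":[0,0,0],"jaw":2.5},{"translation":[0,0,3.2],"delta_rot":[0,0,0],"jaw":2.5},{"translation":[0,0,3.5],"delta_rot":[0,0,0],"jaw":2.5},{"translation":[0,0,3.6],"delta_rot":[0,0,0],"jaw":2.5},{"translation":[0,0,3.7],"delta_rot":[0,0,0],"jaw":2.5},{"translation":[0,0,3.7],"delta_rot":[0,0,0],"jaw":2.5}]'

```text
time: 5.8
tool_pos: [0.5952, 0.0468, 0.1527]
tool_rot: [0.0, 0.709, 0.705, 0.0]
contact_force: [0.2, -1.2, -2.2]
gripper_width: 0.361
grasp_force: 59.7
```

Emit:
send_rows --steps '[{"translation":[0,0,0.05],"delta_rot":[0,0,0],"jaw":2.5},{"translation":[0,0,0.1],"delta_rot":[0,0,0],"jaw":2.5},{"translation":[0,0,0.15],"delta_rot":[0,0,0],"jaw":2.5},{"translation":[0,0,0.2],"delta_rot":[0,0,0],"jaw":2.5},{"translation":[0,0,0.25],"delta_rot":[0,0,0],"jaw":2.5},{"translation":[0,0,0.3],"delta_rot":[0,0,0],"jaw":2.5},{"translation":[0,0,0.35],"delta_rot":[0,0,0],"jaw":2.5},{"translation":[0,0,0.35],"delta_rot":[0,0,0],"jaw":2.5}]'

```text
time: 6.6
tool_pos: [0.5948, 0.0468, 0.1487]
tool_rot: [-0.0, 0.709, 0.705, -0.0]
contact_force: [-0.2, -0.7, -2.6]
gripper_width: 0.359
grasp_force: 59.7
```

Emit:
send_rows --steps '[{"translation":[0,0,0.05],"delta_rot":[0,0,0],"jaw":2.5},{"translation":[0,0,0.1],"delta_rot":[0,0,0],"jaw":2.5},{"translation":[0,0,0.15],"delta_rot":[0,0,0],"jaw":2.5},{"translation":[0,0,0.2],"delta_rot":[0,0,0],"jaw":2.5},{"translation":[0,0,0.25],"delta_rot":[0,0,0],"jaw":2.5},{"translation":[0,0,0.25],"delta_rot":[0,0,0],"jaw":2.5},{"translation":[0,0,0.25],"delta_rot":[0,0,0],"jaw":2.5},{"translation":[0,0,0.25],"delta_rot":[0,0,0],"jaw":2.5}]'

```text
time: 7.4
tool_pos: [0.5949, 0.0468, 0.1466]
tool_rot: [0.0, 0.709, 0.705, 0.0]
contact_force: [-1.0, -0.1, 0.8]
gripper_width: 0.363
grasp_force: 59.7
```

Run:
```python
from h import *
f=grab_frame("scene"); cv2.imwrite("pics/s3.png",cv2.resize(f["pixels"][90:200,260:380],None,fx=5,fy=5)); s=state();print(s["tool_pos"],s["gripper_width"],s["contact_force"])
C=cloud(f); print([C[v,u].round(4) for u,v in ((300,172),(310,176),(295,165))])
g=dict(np.load("scene0.npz"));C=cloud(g); print([C[v,u].round(4) for u,v in ((300,172),(310,176),(295,165))])
```

```text
[0.59495212 0.04678356 0.14653577] 0.36163890132537535 [-2.58163852  0.8764733   0.99561872]
[array([ 0.5928, -0.0175,  0.1255]), array([ 0.6187, -0.0172,  0.126 ]), array([ 0.5701, -0.002 ,  0.1259])]
[array([ 0.5924, -0.0167,  0.1249]), array([ 0.6191, -0.0181,  0.1268]), array([5.690e-01, 1.000e-04, 1.242e-01])]
```

View pics/s3.png

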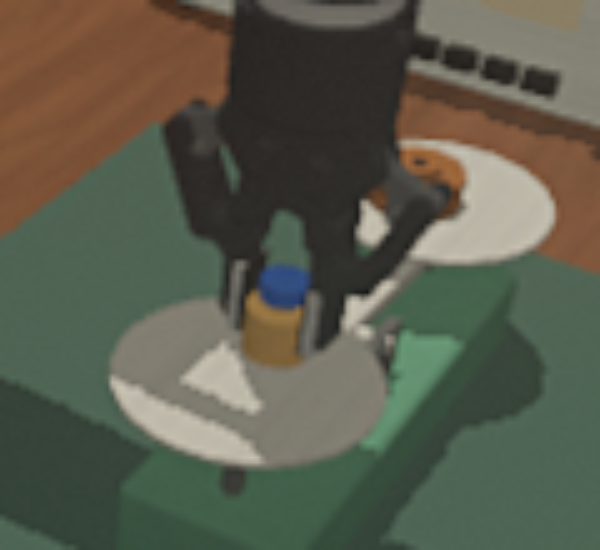

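The weight stands on the pan (crop 275,350), and the force change of about +3 N confirms contact. I'm releasing and retracting.

Emit:
send_rows --steps '[{"translation":[0,0,0],"delta_rot":[0,0,0],"jaw":3.4},{"translation":[0,0,0],"delta_rot":[0,0,0],"jaw":4},{"translation":[0,0,0],"delta_rot":[0,0,0],"jaw":5},{"translation":[0,0,0],"delta_rot":[0,0,0],"jaw":6},{"translation":[0,0,0],"delta_rot":[0,0,0],"jaw":6.5},{"translation":[0,0,-1],"delta_rot":[0,0,0],"jaw":6.5},{"translation":[0,0,-3],"delta_rot":[0,0,0],"jaw":6.5},{"translation":[0,0,-5],"delta_rot":[0,0,0],"jaw":6.5}]'

```text
time: 8.25
tool_pos: [0.5948, 0.0468, 0.1972]
tool_rot: [-0.0, 0.709, 0.705, -0.0]
contact_force: [-0.2, -1.0, 0.5]
gripper_width: 0.763
grasp_force: 0.0
```

Emit:
send_rows --steps '[{"translation":[-3,-1,-1.5],"delta_rot":[0,0,0],"jaw":6.5},{"translation":[-7,-2.3,-1.5],"delta_rot":[0,0,0],"jaw":6.5},{"translation":[-11,-3.7,-1.5],"delta_rot":[0,0,0],"jaw":6.5},{"translation":[-15,-5,-1],"delta_rot":[0,0,0],"jaw":6.5},{"translation":[-19,-6.4,0],"delta_rot":[0,0,0],"jaw":6.5},{"translation":[-23,-7.7,1],"delta_rot":[0,0,0],"jaw":6.5},{"translation":[-27,-9,2],"delta_rot":[0,0,0],"jaw":6.5},{"translation":[-31,-10.4,3],"delta_rot":[0,0,0],"jaw":6.5}]'

```text
time: 9.05
tool_pos: [0.4889, -0.2644, 0.1671]
tool_rot: [0.001, 0.709, 0.705, 0.0]
contact_force: [0.1, -0.0, -0.5]
gripper_width: 0.761
grasp_force: 0.0
```

Emit:
send_rows --steps '[{"translation":[-3.5,-1.2,1],"delta_rot":[0,0,0],"jaw":6.5},{"translation":[-7,-2.4,2],"delta_rot":[0,0,0],"jaw":6.5},{"translation":[-9.4,-3.1,4],"delta_rot":[0,0,0],"jaw":6.5},{"translation":[-9.4,-3.1,6],"delta_rot":[0,0,0],"jaw":6.5},{"translation":[-9.4,-3.1,8],"delta_rot":[0,0,0],"jaw":6.5},{"translation":[-9.4,-3.1,9.5],"delta_rot":[0,0,0],"jaw":6.5},{"translation":[-9.4,-3.1,9.8],"delta_rot":[0,0,0],"jaw":6.5},{"translation":[-9.4,-3.1,9.8],"delta_rot":[0,0,0],"jaw":6.5}]'

```text
time: 9.85
tool_pos: [0.4579, -0.3563, 0.0682]
tool_rot: [-0.0, 0.709, 0.705, -0.0]
contact_force: [-0.2, -0.1, 0.0]
gripper_width: 0.761
grasp_force: 0.0
```

Run:
```python
from h import *
f=grab_frame("scene"); cv2.imwrite("pics/s4.png",cv2.resize(f["pixels"][140:310,90:340],None,fx=3,fy=3)); s=state();print(s["tool_pos"],s["gripper_width"],s["contact_force"])
uv,n=cent(f,(45,100,50),(80,255,255),(156,267),9);print(uv,n)
```

```text
[ 0.45840331 -0.35671238  0.06911769] 0.7648722508172517 [ 0.55851337 -0.02360146 -0.41049715]
(155.0, 267.171875) 64.0
```

View pics/s4.png

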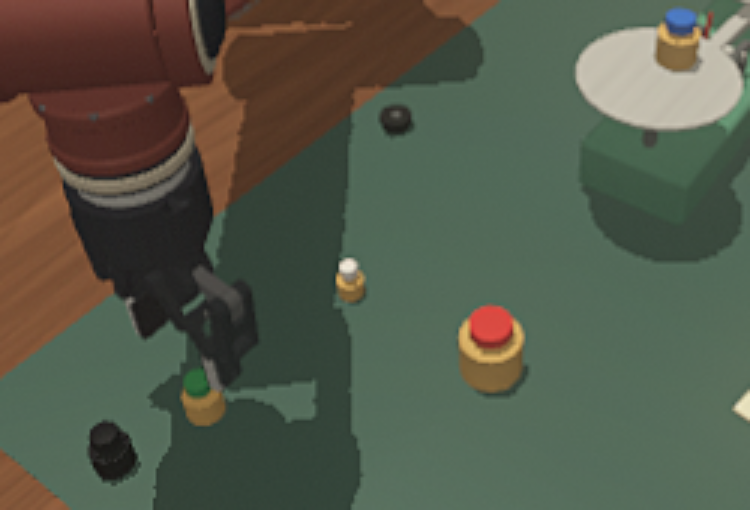

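The 200 g weight stands upright on the pan (crop 678,50). The gripper is above the green one (crop 203,400), clear of the black one, so I'm descending.

Emit:
send_rows --steps '[{"translation":[0,0,1.5],"delta_rot":[0,0,0],"jaw":6.5},{"translation":[0,0,3],"delta_rot":[0,0,0],"jaw":6.5},{"translation":[0,0,4.2],"delta_rot":[0,0,0],"jaw":6.5},{"translation":[0,0,5.1],"delta_rot":[0,0,0],"jaw":6.5},{"translation":[0,0,5.1],"delta_rot":[0,0,0],"jaw":5},{"translation":[0,0,5.1],"delta_rot":[0,0,0],"jaw":3},{"translation":[0,0,5.1],"delta_rot":[0,0,0],"jaw":1.8},{"translation":[0,0,5.1],"delta_rot":[0,0,0],"jaw":1.8}]'

```text
time: 10.7
tool_pos: [0.4584, -0.357, 0.0181]
tool_rot: [0.001, 0.709, 0.705, -0.0]
contact_force: [-0.7, 0.3, -0.6]
gripper_width: 0.275
grasp_force: 58.8
```

Emit:
send_rows --steps '[{"translation":[0,0,0],"delta_rot":[0,0,0],"jaw":1.8},{"translation":[0,0,0],"delta_rot":[0,0,0],"jaw":1.8},{"translation":[0,0,0],"delta_rot":[0,0,0],"jaw":1.8},{"translation":[0,0,0],"delta_rot":[0,0,0],"jaw":1.8},{"translation":[0,0,0],"delta_rot":[0,0,0],"jaw":1.8},{"translation":[0,0,0],"delta_rot":[0,0,0],"jaw":1.8},{"translation":[0,0,0],"delta_rot":[0,0,0],"jaw":1.8},{"translation":[0,0,0],"delta_rot":[0,0,0],"jaw":1.8}]'

```text
time: 11.5
tool_pos: [0.4583, -0.357, 0.018]
tool_rot: [0.001, 0.709, 0.705, -0.0]
contact_force: [-0.0, -0.1, 5.5]
gripper_width: 0.279
grasp_force: 59.2
```

Emit:
send_rows --steps '[{"translation":[0,0,-2],"delta_rot":[0,0,0],"jaw":1.8},{"translation":[0,0,-5],"delta_rot":[0,0,0],"jaw":1.8},{"translation":[0,0,-9],"delta_rot":[0,0,0],"jaw":1.8},{"translation":[1,0.4,-13],"delta_rot":[0,0,0],"jaw":1.8},{"translation":[3,1.2,-16.5],"delta_rot":[0,0,0],"jaw":1.8},{"translation":[6.5,2.5,-17.5],"delta_rot":[0,0,0],"jaw":1.8},{"translation":[10.5,4.1,-17.5],"delta_rot":[0,0,0],"jaw":1.8},{"translation":[14.6,5.6,-17.5],"delta_rot":[0,0,0],"jaw":1.8}]'

```text
time: 12.3
tool_pos: [0.5146, -0.2095, 0.1919]
tool_rot: [-0.0, 0.709, 0.705, -0.0]
contact_force: [1.2, 0.1, -0.9]
gripper_width: 0.272
grasp_force: 59.0
```

Emit:
send_rows --steps '[{"translation":[4,1.6,0],"delta_rot":[0,0,0],"jaw":1.8},{"translation":[8,3.2,0],"delta_rot":[0,0,0],"jaw":1.8},{"translation":[12,4.8,0],"delta_rot":[0,0,0],"jaw":1.8},{"translation":[15.5,6.2,0],"delta_rot":[0,0,0],"jaw":1.8},{"translation":[18.5,7.4,0],"delta_rot":[0,0,0],"jaw":1.8},{"translation":[20,8,0],"delta_rot":[0,0,0],"jaw":1.8},{"translation":[20,8,0],"delta_rot":[0,0,0],"jaw":1.8},{"translation":[20,8,0],"delta_rot":[0,0,0],"jaw":1.8}]'

```text
time: 13.1
tool_pos: [0.595, -0.0117, 0.1914]
tool_rot: [-0.0, 0.709, 0.705, -0.001]
contact_force: [0.1, -0.3, 0.0]
gripper_width: 0.279
grasp_force: 59.1
```

Run:
```python
from h import *
f=grab_frame("scene"); cv2.imwrite("pics/s5.png",cv2.resize(f["pixels"][90:210,250:390],None,fx=5,fy=5)); s=state();print(s["tool_pos"],s["gripper_width"],s["contact_force"])
```

```text
[ 0.59505103 -0.01211453  0.19163262] 0.2780602106117974 [-0.96657345  0.23224647 -1.80080631]
```

View pics/s5.png

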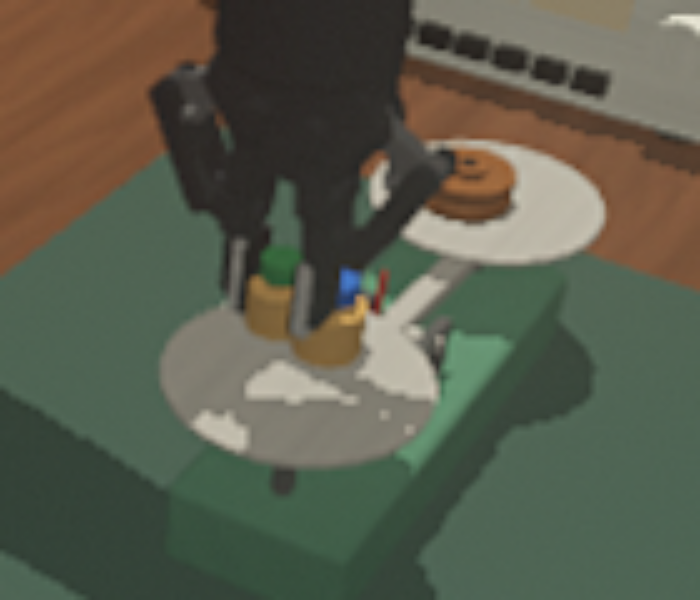

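Green is held upright above the pan's near half, beside the blue-capped one with a clear gap. I'm lowering it.

Emit:
send_rows --steps '[{"translation":[0,0,1],"delta_rot":[0,0,0],"jaw":1.8},{"translation":[0,0,2],"delta_rot":[0,0,0],"jaw":1.8},{"translation":[0,0,3],"delta_rot":[0,0,0],"jaw":1.8},{"translation":[0,0,3.7],"delta_rot":[0,0,0],"jaw":1.8},{"translation":[0,0,4.1],"delta_rot":[0,0,0],"jaw":1.8},{"translation":[0,0,4.3],"delta_rot":[0,0,0],"jaw":1.8},{"translation":[0,0,4.35],"delta_rot":[0,0,0],"jaw":1.8},{"translation":[0,0,4.4],"delta_rot":[0,0,0],"jaw":1.8}]'

```text
time: 13.95
tool_pos: [0.596, -0.0112, 0.1488]
tool_rot: [0.0, 0.709, 0.705, 0.0]
contact_force: [-0.9, -0.1, -0.6]
gripper_width: 0.28
grasp_force: 59.1
```

Emit:
send_rows --steps '[{"translation":[0,0,0.05],"delta_rot":[0,0,0],"jaw":1.8},{"translation":[0,0,0.1],"delta_rot":[0,0,0],"jaw":1.8},{"translation":[0,0,0.15],"delta_rot":[0,0,0],"jaw":1.8},{"translation":[0,0,0.2],"delta_rot":[0,0,0],"jaw":1.8},{"translation":[0,0,0.25],"delta_rot":[0,0,0],"jaw":1.8},{"translation":[0,0,0.3],"delta_rot":[0,0,0],"jaw":1.8},{"translation":[0,0,0.35],"delta_rot":[0,0,0],"jaw":1.8},{"translation":[0,0,0.4],"delta_rot":[0,0,0],"jaw":1.8}]'

```text
time: 14.75
tool_pos: [0.5956, -0.0112, 0.1442]
tool_rot: [-0.0, 0.709, 0.705, -0.0]
contact_force: [0.1, 0.3, -0.5]
gripper_width: 0.28
grasp_force: 59.1
```

Emit:
send_rows --steps '[{"translation":[0,0,0.05],"delta_rot":[0,0,0],"jaw":1.8},{"translation":[0,0,0.1],"delta_rot":[0,0,0],"jaw":1.8},{"translation":[0,0,0.2],"delta_rot":[0,0,0],"jaw":1.8},{"translation":[0,0,0.3],"delta_rot":[0,0,0],"jaw":1.8},{"translation":[0,0,0.4],"delta_rot":[0,0,0],"jaw":1.8},{"translation":[0,0,0.5],"delta_rot":[0,0,0],"jaw":1.8},{"translation":[0,0,0.6],"delta_rot":[0,0,0],"jaw":1.8},{"translation":[0,0,0.7],"delta_rot":[0,0,0],"jaw":1.8}]'

```text
time: 15.55
tool_pos: [0.5957, -0.0113, 0.1373]
tool_rot: [0.0, 0.709, 0.705, 0.0]
contact_force: [0.1, -0.4, -0.1]
gripper_width: 0.274
grasp_force: 59.1
```

Run:
```python
from h import *
f=grab_frame("scene"); cv2.imwrite("pics/s6.png",cv2.resize(f["pixels"][90:210,250:390],None,fx=5,fy=5)); s=state();print(s["tool_pos"],s["gripper_width"],s["contact_force"])
C=cloud(f); print([C[v,u].round(4) for u,v in ((305,172),(310,176),(315,173),(360,140))])
```

```text
[ 0.59561381 -0.01119691  0.13706   ] 0.27907334119030686 [-0.06021823 -1.05870817 -0.35815078]
[array([ 0.6065, -0.0201,  0.1336]), array([ 0.6153, -0.0096,  0.1194]), array([0.6189, 0.0077, 0.1188]), array([0.5932, 0.3842, 0.0022])]
```

View pics/s6.png

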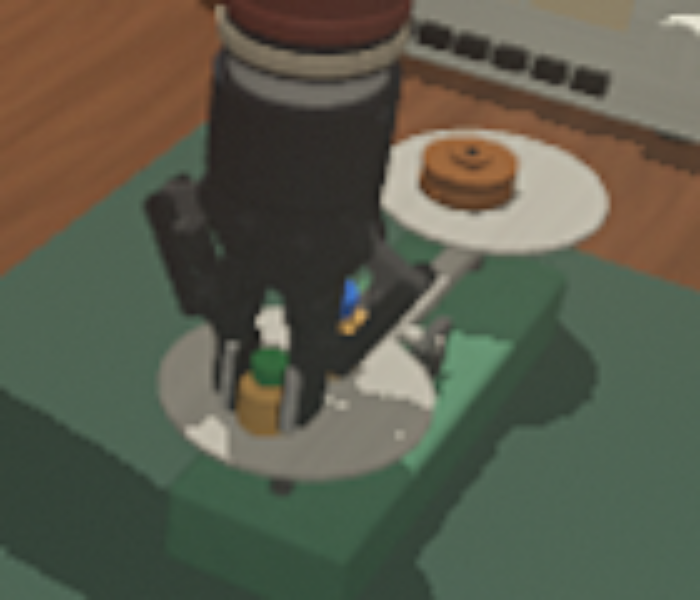

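The green weight stands on the pan, which has yielded to about 0.119 m. I'll follow it down a little more, then release.

Emit:
send_rows --steps '[{"translation":[0,0,0.1],"delta_rot":[0,0,0],"jaw":1.8},{"translation":[0,0,0.2],"delta_rot":[0,0,0],"jaw":1.8},{"translation":[0,0,0.3],"delta_rot":[0,0,0],"jaw":1.8},{"translation":[0,0,0.35],"delta_rot":[0,0,0],"jaw":1.8},{"translation":[0,0,0.35],"delta_rot":[0,0,0],"jaw":1.8},{"translation":[0,0,0.35],"delta_rot":[0,0,0],"jaw":1.8},{"translation":[0,0,0.35],"delta_rot":[0,0,0],"jaw":1.8},{"translation":[0,0,0.35],"delta_rot":[0,0,0],"jaw":1.8}]'

```text
time: 16.4
tool_pos: [0.5956, -0.0112, 0.1338]
tool_rot: [-0.0, 0.709, 0.705, -0.0]
contact_force: [0.2, -0.4, -0.1]
gripper_width: 0.278
grasp_force: 59.1
```

Emit:
send_rows --steps '[{"translation":[0,0,0],"delta_rot":[0,0,0],"jaw":2.7},{"translation":[0,0,0],"delta_rot":[0,0,0],"jaw":3.3},{"translation":[0,0,0],"delta_rot":[0,0,0],"jaw":4.2},{"translation":[0,0,0],"delta_rot":[0,0,0],"jaw":5},{"translation":[0,0,0],"delta_rot":[0,0,0],"jaw":6},{"translation":[0,0,0],"delta_rot":[0,0,0],"jaw":6},{"translation":[0,0,-1.5],"delta_rot":[0,0,0],"jaw":6},{"translation":[0,0,-4],"delta_rot":[0,0,0],"jaw":6}]'

```text
time: 17.2
tool_pos: [0.5943, -0.0111, 0.1728]
tool_rot: [-0.002, 0.709, 0.705, -0.001]
contact_force: [0.3, 0.2, 0.4]
gripper_width: 0.704
grasp_force: 0.0
```

Emit:
send_rows --steps '[{"translation":[0,0,-3],"delta_rot":[0,0,0],"jaw":6},{"translation":[0,0,-6],"delta_rot":[0,0,0],"jaw":6},{"translation":[-3,-2,-9],"delta_rot":[0,0,0],"jaw":6},{"translation":[-6,-4,-10],"delta_rot":[0,0,0],"jaw":6},{"translation":[-10,-6,-10],"delta_rot":[0,0,0],"jaw":6},{"translation":[-14,-8,-10],"delta_rot":[0,0,0],"jaw":6},{"translation":[-16,-9,-10],"delta_rot":[0,0,0],"jaw":6},{"translation":[-16,-9,-10],"delta_rot":[0,0,0],"jaw":6}]'

```text
time: 18.0
tool_pos: [0.5039, -0.1731, 0.2753]
tool_rot: [0.001, 0.71, 0.704, 0.0]
contact_force: [0.3, -0.1, -0.0]
gripper_width: 0.699
grasp_force: 0.0
```

Run:
```python
from h import *
f=grab_frame("scene"); cv2.imwrite("pics/s7.png",cv2.resize(f["pixels"][80:210,240:390],None,fx=5,fy=4.6)); s=state();print(s["time"],s["tool_pos"],s["gripper_width"],s["contact_force"])
C=cloud(f)
a=C.reshape(-1,3)
for c in ((.594,.018),(.594,.258)):
    d=np.hypot(a[:,0]-c[0],a[:,1]-c[1]); z=a[(d<.06)&(a[:,2]>.09)&(a[:,2]<.14),2]; print(np.percentile(z,[25,50,60]),len(z))
```

```text
18.05 [ 0.50456926 -0.17174945  0.27512317] 0.70441187911717 [ 0.5471277   0.3742872  -0.56684154]
[0.11327057 0.11399399 0.11434892] 1178
[0.11347152 0.11440931 0.11501107] 777
```

View pics/s7.png

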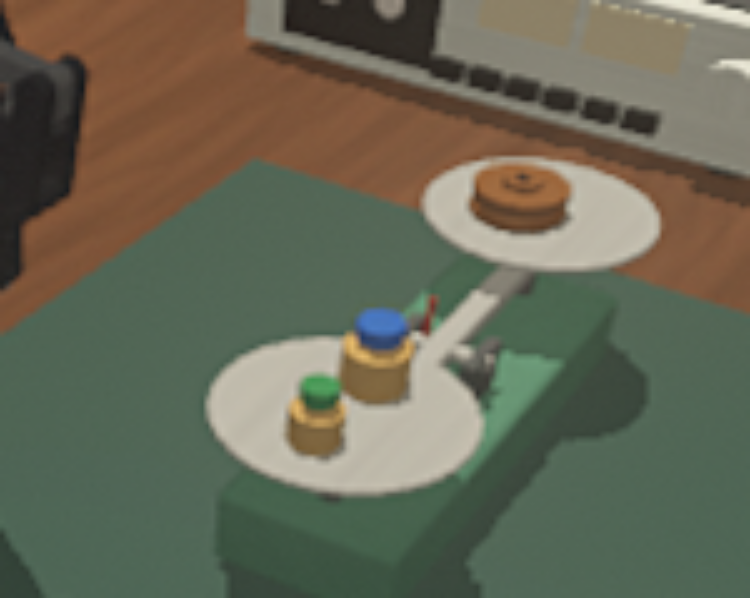

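Both weights stand upright on the pan (green 317,420, blue 377,360). Both pans read 0.114 m, so the beam is level. I'll let it settle one second, then hand in.

Emit:
send_rows --steps '[{"translation":[0,0,0],"delta_rot":[0,0,0],"jaw":6},{"translation":[0,0,0],"delta_rot":[0,0,0],"jaw":6},{"translation":[0,0,0],"delta_rot":[0,0,0],"jaw":6},{"translation":[0,0,0],"delta_rot":[0,0,0],"jaw":6},{"translation":[0,0,0],"delta_rot":[0,0,0],"jaw":6},{"translation":[0,0,0],"delta_rot":[0,0,0],"jaw":6},{"translation":[0,0,0],"delta_rot":[0,0,0],"jaw":6},{"translation":[0,0,0],"delta_rot":[0,0,0],"jaw":6}]'

```text
time: 18.85
tool_pos: [0.5048, -0.1708, 0.2738]
tool_rot: [-0.0, 0.709, 0.705, -0.0]
contact_force: [-0.8, -0.9, 0.3]
gripper_width: 0.699
grasp_force: 0.0
```

```bash
python3 -c "
from plant import *
print(job_done())"
```

```text
the job is handed in; nothing more can be done
None
```

The 200 g and 100 g weights stand upright side by side on the pan, and both pans read about 114 mm, so the beam is level and the pulley checks out at 300 g; the job was handed in at about 19 s, and no verdict was returned.

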